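# Index the mitre fence one hole over

### The arm

A 6-joint arm with a two-finger parallel gripper is mounted at the origin on a cart in front of the work surface, level with it; the furniture and walls round the work are solid. World frame = base frame: x ahead of the robot, y to its left, z up, the work surface at z = 0. Lengths are in m, angles in rad, forces in N, time in s.
With the tool pointing down it reaches from about 0.325 to 0.775 m from the base axis. Payload 5.5 kg.
Tool frame: the origin (TCP) lies midway between the tips of the shut fingers; the grasp point (between the pads) lies 19 mm behind it (manip.pinch_z is the z of the grasp point in the tool frame, in m); z points along the fingers, y is the line along which they close (so a half turn about z gives the same grasp; the last joint's range is limited). The gripper opens to 88 mm and grips with 3 to 60 N. Pads are 20 mm wide; open, the fingers measure 115 mm over their backs; the gripper's body (75 mm by 178 mm) begins 61 mm behind the grasp point.
Start: joints at [-1.186, 0.091, 1.231, -0, 1.82, -0.057], TCP at [0.257, -0.542, 0.223] pointing down, gripper open.
Joint ranges: [-2.87, 2.87], [-0.86, 2.18], [0.17, 2.46], [-1.51, 4.65], [0.06, 2.69], [-2.65, 2.65]. Speed limits (rad/s): [2.57, 2.57, 3.01, 3.14, 3.14, 3.14].

### API

Orientations are given as a rotation vector (axis times angle).
In Python, from workcell import manip gives the robot as it stands.
- The arm moves only by the tool servo_tool, never from a script. Its argument "moves" is a list that holds one entry, the list of rows, each a list of 7 numbers: the turn, a rotation vector about the tool's x, y, z in degrees, then the shift along the tool's x, y, z in cm, then the gripper command: -1 is shut, 1 is fully open, values between are in proportion. In form: [[[wx, wy, wz, tx, ty, tz, fingers], ...]]. A call has 1 to 20 rows; each row is the pose to reach, as a shift and turn from the pose commanded when the call began, along the tool's axes at that moment; what a row does not reach only later rows make up. A row lasts 1/12 s, in which the tool goes at most 41.7 mm and 7.16 degrees, less where a joint would pass 70% of its speed; a pose out of reach is approached as far as the arm can. A call with a gripper value outside its range is refused whole. The fingers move at their own pace and stop on an object; "squeeze" is the grip in N (left out, the last holds). Time passes only in rows, so rows that repeat a pose let the fingers close. It gives the time, the measured TCP pose, the force, the opening and the grip force at its end, in the units of the state.
- manip.read_state(): the state, without advancing time (a new reading comes with each control period).
- manip.camera(name): name is "scene" or "top" or "wrist"; returns the picture (420x560x3 uint8, red, green, blue); there is no depth.
- manip.camera_info(name): a dict with "fx", "fy", "cx", "cy" (pixels), "k1" (the pictures are not rectified: a ray, as slopes to the right and down, at radius r is drawn at 1 + k1 r^2 times it, then the intrinsics apply), "extrinsics" (4x4, takes a point from world to camera coordinates); the wrist camera has in their place "T_tool_cam" (4x4, takes a point from camera to tool coordinates, whose origin is the TCP and whose axes are the flange's). Camera axes: x right, y up, looking along -z (the intrinsics and any distortion apply to the point x, -y, -z); pixel columns grow to the right and rows downward; lengths in m; the calibration is good to about 2 mm. A picture is of the moment at which its call begins: read the wrist's pose just before it. camera_info takes no time and is no camera call.
- manip.hand_in(): hands the job in; it is judged then, once.
Trained networks look in the newest picture that a camera, given by its name, has taken for a name from the list of things; names that differ only in an ending like _2 or _b are one class to them, and where a whole thing is asked for, a point or a joint stands for the part that bears it (a point fixed in the world has none). Each returns a list of dicts, best first, with "confidence" (0 to 1); they miss things now and then, are a little off and sometimes report something else, mostly with a low value. They report only what shows in the picture. A call takes as long as a camera call.
- manip.search_frame(query, camera): "box" ([left, top, width, height] in pixels, round what is visible of it).
- manip.cut_out(query, camera): "mask" (420x560 bool, what is visible of it) and "box" ([left, top, width, height] in pixels, round what is visible of it).
The state is a dict: "time": time; "joints": joint angles; "joint_vel": joint speeds; "joint_efforts": joint torques, N m; "eef_pos": TCP position; "eef_rot": TCP orientation; "wrist_force": force on the tool from outside, world axes, zero at the start; "torque": the same for the moment, N m; "grip_width": finger opening in m; "grasp_force": force on a finger pad.
Only numpy, scipy, OpenCV 4.12 (cv2) and the standard library are available. Lean on these libraries where they do the work, as an engineer would, in place of code of your own. Each camera call takes 0.05 s, during which the arm holds its last target. There are 200 camera calls.

### The job

Set the bench mitre guide to its next angle: hook a fingertip under the yellow pull ring, lift the spring index pin out of its hole, swing the blue arm exactly one hole towards the green button, and let the pin drop fully home there. Do not swing it towards the red button or past the new hole, do not squeeze or force the ring, and leave the tools and parts round about where they lie.

Things in the scene. Friction and masses are not known exactly. Their poses are not given: they have to be found in the camera images.
- mitre_base: Steel plate fixed to the bench, 270 x 290 x 16 mm. Origin: on the arm's vertical pivot axis at bench height; z up, x away from the robot's side; it reaches x -190 to +80, y -145 to +145 mm. Five 15 mm index holes on a circle of 150 mm radius about the pivot, on the -x side, 22.5 degrees (59 mm) apart, the middle one straight out along -x.
- index_arm (a joint): Blue arm's angle a about the pivot, rad. Its pin stands at pivot + 150 mm * (-cos a, sin a) in the plate's frame: 0 = middle hole (start), positive towards the plate's +y. Holes at -0.785, -0.393, 0, 0.393, 0.785. Locked (0.01 rad play) with the pin down, swings with about 1 N at the ring once lifted. Arm 28 mm wide, top 32 mm above the bench; a fence 54 mm high behind the pivot.
- index_pin (a joint): Height of the vertical spring pin at the arm's free end, m: 0 fully home in a hole, 0.011 with its foot on the plate between holes, 0.022 upper stop. Spring: 4 N down at 0, 6 N at 0.013, 7.5 N at the stop. The rounded foot drops in by itself within about 0.02 rad of a hole. The yellow ring is rigid with it. More than 20 N of finger force on ring and pin counts as forced.
- ring_center (a point): Centre of the yellow wire ring on the pin: opening 60 mm, wire 8 mm, 90 mm above the bench with the pin home. It leans 45 degrees: lowest point 24 mm below and 24 mm to -x, top 24 mm above and to +x, so a finger pointing 45 degrees down, from free end towards pivot, enters squarely. Frame turns with the arm: x from free end to pivot, z up. Arm top 58 mm below.
- button_green: Fixed green disc, 20 mm across and 6 mm high, on the plate's outer rim just outside the hole to set: one hole to the left or to the right of the starting hole. Origin: centre of its underside.
- button_red: The same in red, beside the hole on the other side.
- tape_measure: Bystander: loose yellow tape measure, 36 x 80 x 60 mm high, beside the plate. Origin: under its centre.
- bearing_big: Bystander: loose ball bearing, 62 mm across, 16 mm high, beside the plate. Origin: under its centre.
- fitting_1: Bystander: loose hose fitting, 29 x 51 x 25 mm, beside the plate. Origin: under its centre.
- pliers_red: Bystander: loose red pliers, 52 x 184 x 16 mm, on the bench right of the vice. Origin: under its centre.

How it is judged:
On the way:
1. the pin is lifted (more than 9 mm) out of its starting hole by the fingers at the ring, the arm still there (value of joint index_pin above 0.009 m and value of joint index_arm between -0.12 and 0.12 rad and contact force between the fingers and index_pin above 1 N), for 0.1 s.
At the end, for the whole second after the job is handed in: The arm stands within 0.04 rad of the hole by the green button (one hole from the start), at rest, with the index pin within 2 mm of fully home (value of joint index_pin below 0.002 m and velocity of joint index_arm between -0.05 and 0.05 rad/s and ((y of button_green in the frame of mitre_base above 0 m and value of joint index_arm between 0.352699 and 0.432699 rad) or (y of button_green in the frame of mitre_base below 0 m and value of joint index_arm between -0.432699 and -0.352699 rad))); the robot touches nothing.
It fails at once if the arm swung past the new hole (more than 0.15 rad beyond it) or towards the red button (more than 0.15 rad) ((y of button_green in the frame of mitre_base above 0 m and (value of joint index_arm above 0.542699 rad or value of joint index_arm below -0.15 rad)) or (y of button_green in the frame of mitre_base below 0 m and (value of joint index_arm below -0.542699 rad or value of joint index_arm above 0.15 rad))).
It fails at once if the ring or pin was forced or squeezed (more than 20 N from the fingers) (contact force between the fingers and index_pin above 20 N).
It fails at once if a loose bystander was moved or lifted (more than 15 mm) (distance of any of tape_measure, bearing_big, fitting_1, pliers_red from where it was at the start of the episode above 0.015 m).
It also fails if it takes over 42 s, if anything falls off the work surface, if the arm or the gripper's body presses on something with over 40 N, if the wrist force passes 120 N, or if a joint passes its speed limit or range.

## Working session

There is one attempt and no reset: what is moved stays moved. The work goes in short steps, Python scripts to look and compute and a tool call to move; the robot and the scene stay as the last step left them, time stands still between calls to the robot, and variables do not carry over. Pictures are saved under pics/ and viewed, at most 10 in all, crops included, and the job is handed in when it is done.

Besides the shell and the picture viewer there is one more tool, called after "Request:" as name(argument=value, ...), one argument or row to a line, values as JSON. servo_tool: Moves the arm, as the interface text tells. Its arguments: {"type":"object","properties":{"moves":{"type":"array","items":{"type":"array","items":{"type":"array","items":{"type":"number"}}}},"squeeze":{"type":"number"}},"required":["moves"]}

```bash
mkdir -p pics
cat > h.py <<'E'
import numpy as np, cv2
from workcell import manip
from scipy.spatial.transform import Rotation as R
def save(n,im): cv2.imwrite(f'pics/{n}.png',cv2.cvtColor(im,cv2.COLOR_RGB2BGR))
def ray(cam,uv,state=None):
    """world origin and directions for pixels"""
    c=manip.camera_info(cam); uv=np.atleast_2d(np.float64(uv))
    d=(uv-[c['cx'],c['cy']])/[c['fx'],c['fy']]; s=d.copy()
    for _ in range(20): s=d/(1+c['k1']*(s**2).sum(1,keepdims=True))
    v=np.c_[s[:,0],-s[:,1],-np.ones(len(s))]
    if cam=='wrist':
        T=np.eye(4);T[:3,:3]=R.from_rotvec(state['eef_rot']).as_matrix();T[:3,3]=state['eef_pos']
        M=T@np.array(c['T_tool_cam'])
    else: M=np.linalg.inv(np.array(c['extrinsics']))
    return M[:3,3], v@M[:3,:3].T
def onz(cam,uv,z,state=None):
    o,d=ray(cam,uv,state); return o+d*((z-o[2])/d[:,2])[:,None]
def proj(cam,P,state=None):
    c=manip.camera_info(cam);P=np.atleast_2d(P)
    if cam=='wrist':
        T=np.eye(4);T[:3,:3]=R.from_rotvec(state['eef_rot']).as_matrix();T[:3,3]=state['eef_pos']
        E=np.linalg.inv(T@np.array(c['T_tool_cam']))
    else: E=np.array(c['extrinsics'])
    q=P@E[:3,:3].T+E[:3,3]; s=np.c_[q[:,0],-q[:,1]]/-q[:,2:]
    s=s*(1+c['k1']*(s**2).sum(1,keepdims=True))
    return s*[c['fx'],c['fy']]+[c['cx'],c['cy']]
E
python3 - <<'E'
from h import *
np.set_printoptions(precision=4,suppress=True)
s=manip.read_state();print(s['eef_pos'],s['eef_rot'],s['grip_width'])
for cam in('top','scene'):
    save(cam,manip.camera(cam))
    for q in('button_green','button_red','ring_center','index_arm','mitre_base','tape_measure','bearing_big','fitting_1','pliers_red'):
        for r in manip.search_frame(q,cam)[:2]:
            b=r['box'];u=[b[0]+b[2]/2,b[1]+b[3]/2]
            z={'button_green':.02,'button_red':.02,'ring_center':.09,'index_arm':.032}.get(q,.016)
            print(cam,q,round(r['confidence'],2),np.round(b),onz(cam,u,z)[0])
E
```

```text
[ 0.2564 -0.5421  0.2215] [-3.0634 -0.6879  0.0005] 0.0879079516977333
top ring_center 0.5 [240. 206.  21.  22.] [0.605 0.193 0.09 ]
top index_arm 0.64 [200. 165.  61.  63.] [0.6923 0.2608 0.032 ]
top mitre_base 0.73 [182. 155. 110. 106.] [0.6552 0.2392 0.016 ]
top tape_measure 0.59 [168. 213.  21.  23.] [0.6104 0.4455 0.016 ]
top bearing_big 0.73 [293. 182.  17.  17.] [0.7006 0.013  0.016 ]
top bearing_big 0.53 [239. 203.  22.  24.] [0.6237 0.197  0.016 ]
top fitting_1 0.52 [281. 167.   5.   9.] [0.773  0.0691 0.016 ]
top fitting_1 0.49 [292. 178.  18.  19.] [0.7091 0.0107 0.016 ]
top pliers_red 0.8 [371. 225.  41.  48.] [ 0.4699 -0.2808  0.016 ]
top pliers_red 0.44 [200. 164.  60.  64.] [0.6992 0.2618 0.016 ]
scene ring_center 0.51 [250. 250.   8.   9.] [0.8035 0.0918 0.09  ]
scene ring_center 0.45 [302. 207.  29.  15.] [0.6134 0.1988 0.09  ]
scene index_arm 0.78 [293. 208.  67.  73.] [0.6623 0.2582 0.032 ]
scene mitre_base 0.83 [268. 200. 112.  97.] [0.6727 0.253  0.016 ]
scene tape_measure 0.55 [376. 249.  31.  19.] [0.6151 0.4494 0.016 ]
scene bearing_big 0.73 [234. 219.  24.  20.] [0.7159 0.0116 0.016 ]
scene fitting_1 0.6 [247. 250.  13.  13.] [0.7855 0.0741 0.016 ]
scene pliers_red 0.8 [197. 117.  20.  44.] [ 0.4718 -0.2738  0.016 ]
```

Run:
```python
import cv2,numpy as np
a=cv2.imread('pics/top.png')[140:275,155:325];b=cv2.imread('pics/scene.png')[180:290,225:415]
a=cv2.resize(a,(0,0),fx=4,fy=4,interpolation=2);b=cv2.resize(b,(0,0),fx=4,fy=4,interpolation=2)
cv2.imwrite('pics/t1.png',a);cv2.imwrite('pics/s1.png',b)
```

```text
(no output)
```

View pics/t1.png

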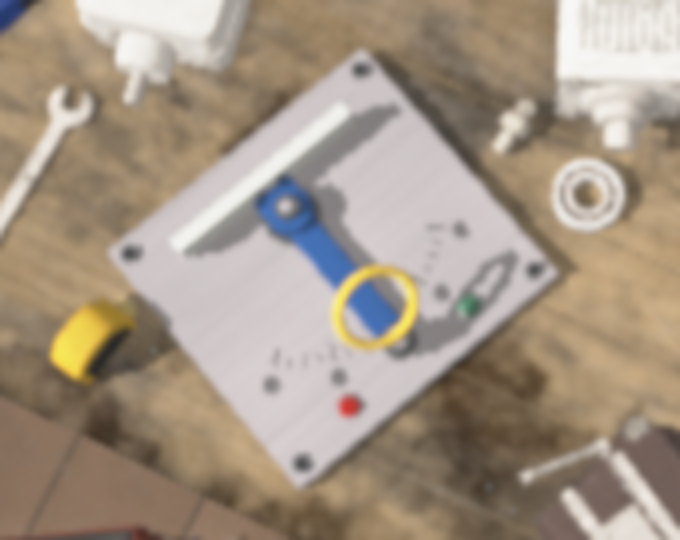

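View pics/s1.png

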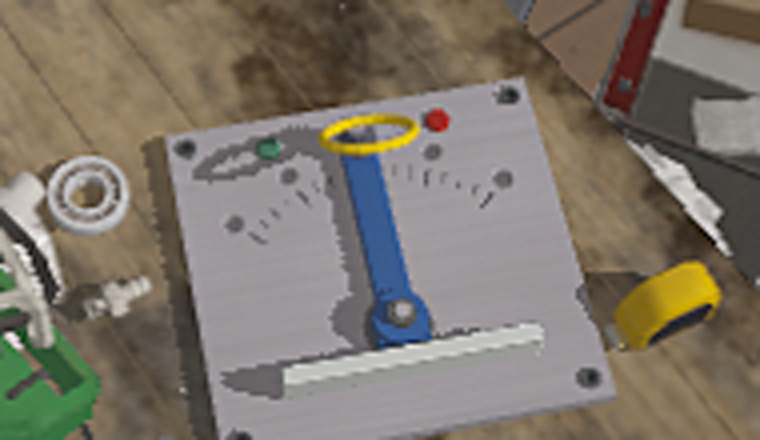

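The top view (4x crop) shows the blue arm pointing down-right with the ring at (376,307). The green button is at (469,305) on the right (world -y side) and red is at (349,406). The index holes are at (441,292), (461,229), (339,377) and (271,385). In the scene view, green is at (270,149) and the holes are at (289,177), (235,224), (432,152) and (503,179). I'll fit the plate pose to these.

Run:
```python
from h import *
from scipy.optimize import least_squares
np.set_printoptions(precision=4,suppress=True)
f=lambda p,o:(np.array(p,float)+.5)/4-.5+o
T=f([(461,229),(441,292),(339,377),(271,385)],[155,140]);S=f([(235,224),(289,177),(432,152),(503,179)],[225,180])
A=np.array([-.7854,-.3927,.3927,.7854])
loc=np.c_[-.15*np.cos(A),.15*np.sin(A)]
def W(p,l,z): 
    c,s=np.cos(p[2]),np.sin(p[2]); l=np.atleast_2d(l); return np.c_[l@np.array([[c,s],[-s,c]])+p[:2],np.full(len(l),z)]
def res(p,cams): 
    P=W(p,loc,.016); return np.concatenate([(proj(c,P)-q).ravel() for c,q in cams])
for cams in ([('top',T)],[('scene',S)],[('top',T),('scene',S)]):
    best=min((least_squares(res,[.69,.25,y],args=(cams,)) for y in (0,.8,-.8)),key=lambda r:r.cost)
    p=best.x;print(p,np.rad2deg(p[2]),'rms',np.sqrt(2*best.cost/len(best.fun)))
print('pin',W(p,[-.15,0],.09),'target',W(p,loc[1],.09),'red',W(p,loc[2],.09))
B=f([(469,305)],[155,140]);print('green',onz('top',B,.022),'exp',W(p,np.array([-.18*np.cos(.3927),-.18*np.sin(.3927)]),.022))
print('ring top',onz('top',f([(376,307)],[155,140]),.09),'scene',onz('scene',f([(370,134)],[225,180]),.09))
print(manip.camera_info('wrist')['T_tool_cam'])
# coloured ring masks
for cam in('top','scene'):
    for r in manip.cut_out('ring_center',cam)[:1]: print(cam,r['box'],r['confidence'])
```

```text
[0.7082 0.2733 0.6301] 36.10119265029635 rms 0.08300820625595615
[0.7104 0.2734 0.6294] 36.06090914660384 rms 0.14688296035540704
[0.7093 0.2734 0.63  ] 36.094320597613425 rms 0.24903517495038252
pin [[0.5881 0.185  0.09  ]] target [[0.6311 0.1454 0.09  ]] red [[0.5635 0.2381 0.09  ]]
green [[0.6159 0.1222 0.022 ]] exp [[0.6155 0.1198 0.022 ]]
ring top [[0.6071 0.1979 0.09  ]] scene [[0.6083 0.1992 0.09  ]]
[[ 0.0002  0.9637  0.2669  0.0728]
 [ 1.      0.0001 -0.0012 -0.0007]
 [-0.0012  0.2669 -0.9637 -0.1621]
 [ 0.      0.      0.      1.    ]]
top [251.3, 220.6, 4.5, 5.3] 0.46
scene [302.7, 205.1, 24.7, 14.1] 0.56
```

```bash
cat >> h.py <<'E'
PIV=np.array([.7093,.2734]); YAW=np.deg2rad(36.1)
def rot(yaw,dep):  # tool z points at yaw, dep below horizontal; tool x up
    u=np.array([np.cos(yaw),np.sin(yaw),0]);k=np.array([0,0,1.])
    z=u*np.cos(dep)-k*np.sin(dep); x=u*np.sin(dep)+k*np.cos(dep)
    return np.c_[x,np.cross(z,x),z]
def ringc(a,h=0):
    t=YAW-a; return np.r_[PIV-.126*np.array([np.cos(t),np.sin(t)]),.09+h]
def cmd(P,Rm,s=None):
    s=s or manip.read_state(); R0=R.from_rotvec(s['eef_rot']).as_matrix()
    w=np.rad2deg(R.from_matrix(R0.T@Rm).as_rotvec()); return np.round(np.r_[w,100*R0.T@(np.array(P)-s['eef_pos'])],2)
E
python3 - <<'E'
from h import *
D=np.pi/4
Rm=rot(YAW,D)
print(cmd([.40,-.15,.32],rot(np.deg2rad(25),np.pi/2)))
print(cmd(ringc(0)-.10*Rm[:,2],Rm))
print(ringc(0),ringc(0)-.10*Rm[:,2])
E
```

```text
[  0.    -0.     0.31  29.75 -29.34  -9.74]
[  4.24  44.86 -10.23  56.49 -50.71   6.19]
[0.60749327 0.19916126 0.09      ] [0.55035976 0.15749878 0.16071068]
```

View pics/scene.png

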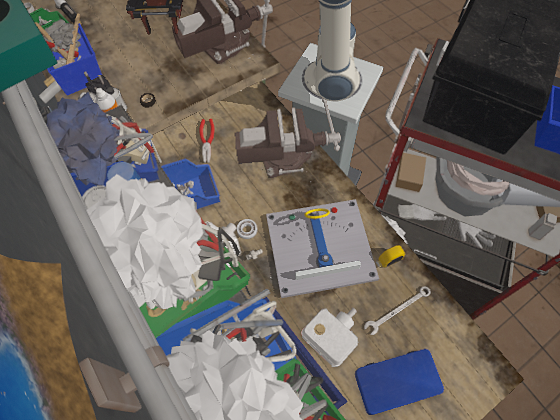

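The scene view shows a bench vice at about (275,145), between the robot and the plate, with its handle at (335,138). I need its height before tilting the tool over it.

Run:
```python
import cv2
a=cv2.imread('pics/top.png')[200:340,220:400];b=cv2.imread('pics/scene.png')[105:190,225:350]
cv2.imwrite('pics/v.png',cv2.vconcat([cv2.resize(a,(540,420))[:300],cv2.resize(b,(540,300),interpolation=2)][:1]+[cv2.resize(b,(540,290),interpolation=2)]))
```

```text
(no output)
```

View pics/v.png

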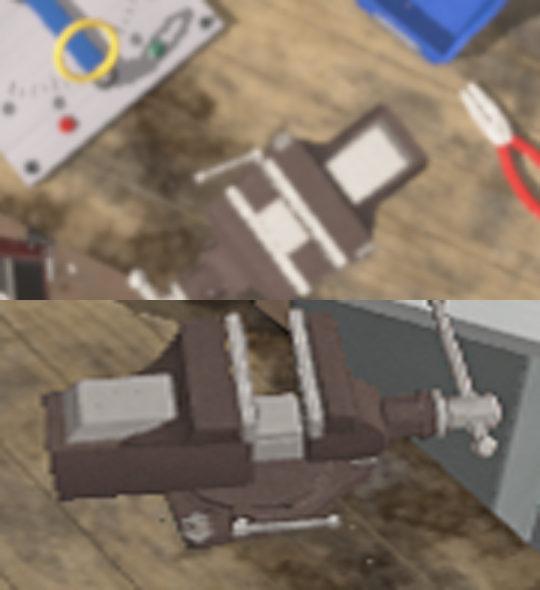

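Run:
```python
from h import *
np.set_printoptions(precision=3,suppress=True)
for n,t,s in(('jawB plate end',(230,188),(316,435)),('jawB far',(308,290),(297,312)),('jawA plate',(267,155),(250,437)),('jawA far',(343,262),(232,315)),('anvil',(370,160),(120,405))):
    t=np.array(t)/3+[220,200];s=np.array([s[0]*125/540+225,(s[1]-300)*85/290+105])
    o1,d1=ray('top',t);o2,d2=ray('scene',s)
    k=np.linalg.lstsq(np.c_[d1[0],-d2[0]],o2-o1,rcond=None)[0];a=o1+k[0]*d1[0];b=o2+k[1]*d2[0]
    print(n,(a+b)/2,np.linalg.norm(a-b))
```

```text
jawB plate end [0.441 0.057 0.141] 0.0035722965743434916
jawB far [ 0.333 -0.01   0.162] 0.005720531223114903
jawA plate [0.471 0.018 0.152] 0.005713273068185056
jawA far [ 0.359 -0.049  0.165] 0.0020228541934933083
anvil [ 0.46  -0.092  0.124] 0.0036977250095261605
```

Request:
servo_tool(
  moves=[
    [[0,0,0,15,-15,-9.7,-1],[0,0,0,29.75,-29.34,-9.74,-1],[0,0,0,29.75,-29.34,-9.74,-1],[0,0,0,29.75,-29.34,-9.74,-1],[0,0,0,29.75,-29.34,-9.74,-1],[0,0,0,29.75,-29.34,-9.74,-1],[0,0,0,29.75,-29.34,-9.74,-1],[0,0,0,29.75,-29.34,-9.74,-1],[0,0,0,29.75,-29.34,-9.74,-1],[0,0,0,29.75,-29.34,-9.74,-1],[0,0,0,29.75,-29.34,-9.74,-1],[0,0,0,29.75,-29.34,-9.74,-1],[0,0,0,29.75,-29.34,-9.74,-1],[0,0,0,29.75,-29.34,-9.74,-1]],
  ],
)

```text
time: 2.27
eef_pos: [0.3998, -0.1506, 0.3197]
eef_rot: [3.065, 0.688, -0.001]
wrist_force: [-0.2, 0.0, -1.0]
grip_width: 0.0004
grasp_force: 0.0
```

Run:
```python
from h import *
Rm=rot(YAW,np.pi/4);s=manip.read_state();print(s['time'],s['eef_pos'],s['joints'],s['grip_width'])
print(cmd(ringc(0)-.10*Rm[:,2]+[0,0,.06],Rm));print(cmd(ringc(0)-.10*Rm[:,2],Rm))
```

```text
2.2667 [ 0.39979778 -0.15058283  0.31967516] [-4.39527328e-01 -3.22799860e-01  1.43847619e+00 -4.83588162e-04
  2.02641276e+00  6.89704706e-01] 0.00036620282442948723
[  4.24  44.9  -10.25  26.78 -21.42   9.88]
[  4.24  44.9  -10.25  26.78 -21.42  15.88]
```

Request:
servo_tool(
  moves=[
    [[4.24,44.9,-10.25,26.78,-21.42,6,-1],[4.24,44.9,-10.25,26.78,-21.42,6,-1],[4.24,44.9,-10.25,26.78,-21.42,6,-1],[4.24,44.9,-10.25,26.78,-21.42,6,-1],[4.24,44.9,-10.25,26.78,-21.42,6,-1],[4.24,44.9,-10.25,26.78,-21.42,6,-1],[4.24,44.9,-10.25,26.78,-21.42,6,-1],[4.24,44.9,-10.25,26.78,-21.42,6,-1],[4.24,44.9,-10.25,26.78,-21.42,6,-1],[4.24,44.9,-10.25,26.78,-21.42,6,-1],[4.24,44.9,-10.25,26.78,-21.42,12,-1],[4.24,44.9,-10.25,26.78,-21.42,15.88,-1],[4.24,44.9,-10.25,26.78,-21.42,15.88,-1],[4.24,44.9,-10.25,26.78,-21.42,15.88,-1],[4.24,44.9,-10.25,26.78,-21.42,15.88,-1]],
  ],
)

```text
time: 3.52
eef_pos: [0.5509, 0.1568, 0.1617]
eef_rot: [-2.57, -0.834, -1.065]
wrist_force: [0.4, -0.7, 0.4]
grip_width: 0.0005
grasp_force: 0.0
```

Run:
```python
from h import *
Rm=rot(YAW,np.pi/4);s=manip.read_state();im=manip.camera('wrist');print(s['time'],s['eef_pos'],s['joints'],s['wrist_force'])
t=np.linspace(0,2*np.pi,60);u=Rm[:,0];v=Rm[:,1]
P=ringc(0)+.034*(np.cos(t)[:,None]*u+np.sin(t)[:,None]*v)
for q in proj('wrist',P,s): cv2.circle(im,tuple(int(round(x)) for x in q),1,(255,0,255),-1)
tip=proj('wrist',s['eef_pos'],s)[0];cv2.circle(im,tuple(int(x) for x in tip),4,(0,255,255),-1)
print(tip,proj('wrist',ringc(0),s));save('w1',im);print(cmd(ringc(0)-.10*Rm[:,2],Rm))
```

```text
3.5167 [0.550899   0.15680661 0.16167841] [-0.06422667 -0.61457349  2.10730623  0.54395662  1.06140864  0.75415767] [ 0.37370217 -0.69242855  0.41465952]
[281.4771897  262.39733681] [[279.78234619 210.49310119]]
[ 0.14 -0.19 -0.   -0.29 -0.11  0.18]
```

View pics/w1.png

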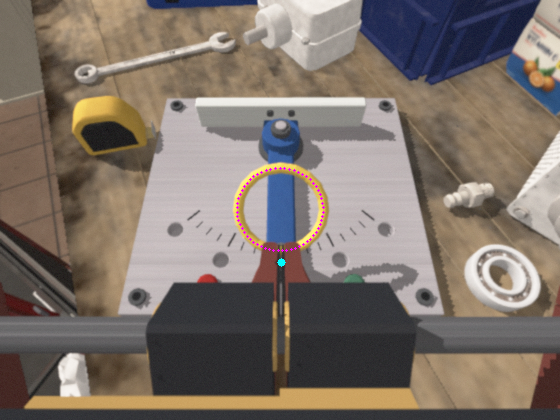

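The predicted ring circle (magenta) lies on the ring centred at (280,210), so the pose is good. Next I'll insert the finger and move towards the ring's upper inside.

Request:
servo_tool(
  moves=[
    [[0,0,0,-0.3,-0.1,2,-1],[0,0,0,-0.3,-0.1,4,-1],[0,0,0,-0.3,-0.1,6,-1],[0,0,0,-0.3,-0.1,8,-1],[0,0,0,-0.3,-0.1,10,-1],[0,0,0,-0.3,-0.1,11.5,-1],[0,0,0,-0.3,-0.1,12.7,-1],[0,0,0,-0.3,-0.1,12.7,-1],[0,0,0,0.2,-0.1,12.7,-1],[0,0,0,0.7,-0.1,12.7,-1],[0,0,0,1.0,-0.1,12.7,-1],[0,0,0,1.2,-0.1,12.7,-1],[0,0,0,1.2,-0.1,12.7,-1],[0,0,0,1.2,-0.1,12.7,-1]],
  ],
)

```text
time: 4.73
eef_pos: [0.6296, 0.2169, 0.0808]
eef_rot: [-2.568, -0.838, -1.066]
wrist_force: [-0.2, -0.2, -0.8]
grip_width: 0.0005
grasp_force: 0.0
```

Run:
```python
from h import *
Rm=rot(YAW,np.pi/4);s=manip.read_state();im=manip.camera('wrist')
print(s['time'],s['eef_pos'],s['wrist_force'],(np.array(s['eef_pos'])-ringc(0))@Rm)
save('w2',im)
```

```text
4.7333 [0.62955717 0.2168955  0.08081051] [-0.15710053 -0.17683875 -0.83377259] [ 0.01349645 -0.00132912  0.02649235]
```

View pics/w2.png

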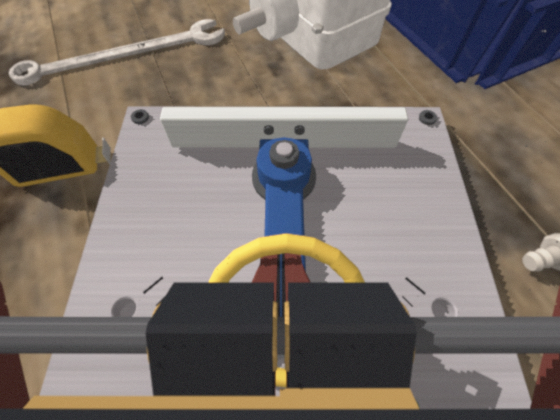

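Request:
servo_tool(
  moves=[
    [[0,0,0,0.2,0.1,0,-1],[0,0,0,0.4,0.1,0,-1],[0,0,0,0.5,0.1,0,-1],[0,0,0,0.5,0.1,0,-1],[0,0,0,0.5,0.1,0,-1]],
  ],
)

```text
time: 5.2
eef_pos: [0.6326, 0.2181, 0.0829]
eef_rot: [-2.569, -0.838, -1.063]
wrist_force: [-1.4, -0.9, 0.1]
grip_width: 0.0005
grasp_force: 0.9
```

Request:
servo_tool(
  moves=[
    [[0,0,0,0.15,0,-0.15,-1],[0,0,0,0.3,0,-0.3,-1],[0,0,0,0.3,0,-0.3,-1],[0,0,0,0.3,0,-0.3,-1]],
  ],
)

```text
time: 5.53
eef_pos: [0.632, 0.2181, 0.0864]
eef_rot: [-2.569, -0.838, -1.061]
wrist_force: [-2.5, -3.5, -5.0]
grip_width: 0.0006
grasp_force: 2.8
```

Request:
servo_tool(
  moves=[
    [[0,0,0,0.15,0,-0.15,-1],[0,0,0,0.3,0,-0.3,-1],[0,0,0,0.45,0,-0.45,-1],[0,0,0,0.5,0,-0.5,-1],[0,0,0,0.5,0,-0.5,-1]],
  ],
)

```text
time: 5.95
eef_pos: [0.6322, 0.2182, 0.0942]
eef_rot: [-2.569, -0.838, -1.062]
wrist_force: [-4.3, -1.9, -6.0]
grip_width: 0.0006
grasp_force: 3.9
```

Request:
servo_tool(
  moves=[
    [[0,0,0,0.15,0,-0.15,-1],[0,0,0,0.3,0,-0.3,-1],[0,0,0,0.45,0,-0.45,-1],[0,0,0,0.45,0,-0.45,-1],[0,0,0,0.45,0,-0.45,-1]],
  ],
)

```text
time: 6.37
eef_pos: [0.6322, 0.2182, 0.1006]
eef_rot: [-2.569, -0.838, -1.062]
wrist_force: [-4.4, -3.7, -7.5]
grip_width: 0.0001
grasp_force: 4.3
```

Run:
```python
from h import *
s=manip.read_state();im=manip.camera('wrist')
Rm=R.from_rotvec(s['eef_rot']).as_matrix()
print(s['time'],s['eef_pos'],s['wrist_force'],np.array(s['wrist_force'])@Rm)
t=np.linspace(-.9,.9,15)
for h,c in((0,(255,0,0)),(.012,(255,0,255)),(.018,(0,255,0))):
  for q in proj('wrist',ringc(0,h)+.034*(np.cos(t)[:,None]*rot(YAW,np.pi/4)[:,0]+np.sin(t)[:,None]*rot(YAW,np.pi/4)[:,1]),s): cv2.circle(im,tuple(int(round(x)) for x in q),1,c,-1)
save('w3',im[180:330,150:420].repeat(2,0).repeat(2,1))
```

```text
6.3667 [0.63221114 0.21817029 0.10055861] [-4.38207591 -3.74833493 -7.4510101 ] [-9.33288466  0.44324593  1.21282831]
```

View pics/w3.png

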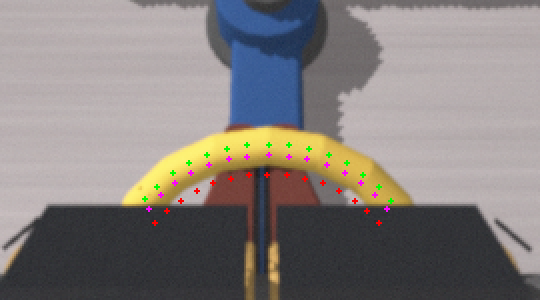

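The ring sits on the green (18 mm) prediction, so the pin is lifted about 18 mm. I'll swing next.

Run:
```python
from h import *
s=manip.read_state();R0=R.from_rotvec(s['eef_rot']).as_matrix();p=np.array(s['eef_pos'])
for f in np.r_[np.arange(1,10)*2.5]:
    Z=R.from_euler('z',f,degrees=True).as_matrix();P=np.r_[PIV,0]+Z@(p-np.r_[PIV,0]);print(f,cmd(P,Z@R0,s).tolist())
```

```text
2.5 [1.77, -0.0, -1.77, 0.0, 0.41, 0.0]
5.0 [3.53, -0.0, -3.54, 0.02, 0.83, 0.02]
7.5 [5.3, -0.0, -5.31, 0.05, 1.24, 0.05]
10.0 [7.06, -0.0, -7.08, 0.09, 1.65, 0.09]
12.5 [8.83, -0.0, -8.85, 0.15, 2.05, 0.15]
15.0 [10.6, -0.01, -10.62, 0.21, 2.46, 0.21]
17.5 [12.36, -0.01, -12.39, 0.29, 2.86, 0.29]
20.0 [14.13, -0.01, -14.16, 0.38, 3.25, 0.38]
22.5 [15.89, -0.01, -15.93, 0.49, 3.64, 0.49]
```

Request:
servo_tool(
  moves=[
    [[0.9,0,-0.9,0,0.2,0,-1],[1.77,0,-1.77,0,0.41,0,-1],[2.65,0,-2.65,0.01,0.62,0.01,-1],[3.53,0,-3.54,0.02,0.83,0.02,-1],[4.4,0,-4.4,0.03,1.03,0.03,-1],[5.3,0,-5.31,0.05,1.24,0.05,-1],[6.2,0,-6.2,0.07,1.45,0.07,-1],[7.06,0,-7.08,0.09,1.65,0.09,-1],[7.95,0,-7.95,0.12,1.85,0.12,-1],[8.83,0,-8.85,0.15,2.05,0.15,-1],[9.7,0,-9.7,0.18,2.26,0.18,-1],[10.6,0,-10.62,0.21,2.46,0.21,-1],[11.5,0,-11.5,0.25,2.66,0.25,-1],[12.36,0,-12.39,0.29,2.86,0.29,-1],[13.2,0,-13.3,0.33,3.05,0.33,-1],[14.13,0,-14.16,0.38,3.25,0.38,-1],[14.13,0,-14.16,0.38,3.25,0.38,-1],[14.13,0,-14.16,0.38,3.25,0.38,-1]],
  ],
)

```text
time: 7.92
eef_pos: [0.6569, 0.1937, 0.1006]
eef_rot: [-2.307, -1.229, -0.955]
wrist_force: [-4.0, -4.9, -7.3]
grip_width: 0.0003
grasp_force: 4.8
```

Run:
```python
from h import *
s=manip.read_state();im=manip.camera('wrist')
Rm=R.from_rotvec(s['eef_rot']).as_matrix()
print(s['time'],s['eef_pos'],s['wrist_force'],np.array(s['wrist_force'])@Rm)
d=np.array(s['eef_pos'])[:2]-PIV;print('tool angle a',YAW-np.arctan2(-d[1],-d[0]))
for a,c in((-.393,(255,0,0)),(-.349,(0,255,0)),(-.30,(255,255,0))):
  t=YAW-a
  for r in np.linspace(.03,.15,13):
    q=proj('wrist',np.r_[PIV-r*np.array([np.cos(t),np.sin(t)]),.032],s)[0];cv2.circle(im,tuple(int(round(x)) for x in q),1,c,-1)
save('w4',im[90:330,150:420].repeat(2,0).repeat(2,1))
```

```text
7.9167 [0.65694661 0.19367279 0.10060057] [-3.98868505 -4.85728222 -7.32386802] [-9.60070062 -0.61337636  0.76951862]
tool angle a -0.3596920250140053
```

View pics/w4.png

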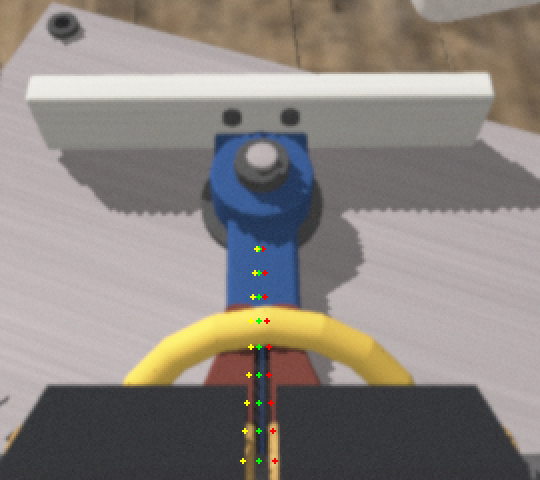

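Request:
servo_tool(
  moves=[
    [[0.9,0,-0.9,0,0.2,0,-1],[1.77,0,-1.77,0,0.41,0,-1],[1.77,0,-1.77,0,0.41,0,-1],[1.77,0,-1.77,0,0.41,0,-1],[1.77,0,-1.77,-0.15,0.41,0.15,-1],[1.77,0,-1.77,-0.3,0.41,0.3,-1],[1.77,0,-1.77,-0.45,0.41,0.45,-1],[1.77,0,-1.77,-0.6,0.41,0.6,-1],[1.77,0,-1.77,-0.75,0.41,0.75,-1],[1.77,0,-1.77,-0.75,0.41,0.75,-1],[1.77,0,-1.77,-0.75,0.41,0.75,-1]],
  ],
)

```text
time: 8.88
eef_pos: [0.6604, 0.1916, 0.0906]
eef_rot: [-2.27, -1.275, -0.941]
wrist_force: [-4.4, -5.0, -6.3]
grip_width: 0.0007
grasp_force: 4.4
```

Request:
servo_tool(
  moves=[
    [[0,0,0,-0.1,0,0.1,-1],[0,0,0,-0.2,0,0.2,-1],[0,0,0,-0.3,0,0.3,-1],[0,0,0,-0.3,0,0.3,-1],[0,0,0,-0.3,0,0.3,-1]],
  ],
)

```text
time: 9.3
eef_pos: [0.6604, 0.1916, 0.0865]
eef_rot: [-2.27, -1.275, -0.941]
wrist_force: [-4.6, -6.7, -5.3]
grip_width: 0.0005
grasp_force: 4.4
```

Request:
servo_tool(
  moves=[
    [[0,0,0,-0.15,0,0.1,-1],[0,0,0,-0.3,0,0.2,-1],[0,0,0,-0.45,0,0.3,-1],[0,0,0,-0.7,0,0.3,-1],[0,0,0,-0.9,0,0.3,-1],[0,0,0,-0.9,0,0.3,-1],[0,0,0,-0.9,0,0.3,-1]],
  ],
)

```text
time: 9.88
eef_pos: [0.6581, 0.1893, 0.0789]
eef_rot: [-2.267, -1.273, -0.943]
wrist_force: [0.8, 0.7, 0.3]
grip_width: 0.0005
grasp_force: 0.0
```

Run:
```python
from h import *
s=manip.read_state();im=manip.camera('wrist')
print(s['time'],s['eef_pos'],s['wrist_force'])
t=np.linspace(0,2*np.pi,60);M=rot(YAW+.3927,np.pi/4)
for h,c in((0,(255,0,0)),(.011,(0,0,255))):
  for q in proj('wrist',ringc(-.3927,h)+.034*(np.cos(t)[:,None]*M[:,0]+np.sin(t)[:,None]*M[:,1]),s): cv2.circle(im,tuple(int(round(x)) for x in q),1,c,-1)
save('w5',im[90:330,150:420].repeat(2,0).repeat(2,1))
```

```text
9.8833 [0.65810482 0.18926776 0.07888153] [0.77264221 0.68760627 0.26242148]
```

View pics/w5.png

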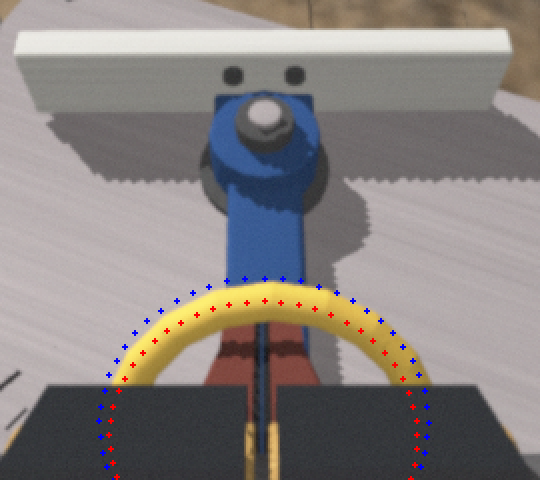

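The ring matches the pin-home prediction (red) and the force is nil. I'll centre the finger in the ring and withdraw.

Request:
servo_tool(
  moves=[
    [[0,0,0,-0.4,0,0,-1],[0,0,0,-0.8,0,0,-1],[0,0,0,-0.8,0,0,-1],[0,0,0,-0.8,0,-2,-1],[0,0,0,-0.8,0,-4,-1],[0,0,0,-0.8,0,-6,-1],[0,0,0,-0.8,0,-8,-1],[0,0,0,-0.8,0,-10,-1],[0,0,0,-0.8,0,-12,-1],[0,0,0,-0.8,0,-13,-1],[0,0,0,-0.8,0,-13,-1],[0,0,0,-0.8,0,-13,-1]],
  ],
)

```text
time: 10.93
eef_pos: [0.6069, 0.1057, 0.1641]
eef_rot: [-2.268, -1.273, -0.941]
wrist_force: [0.7, -0.4, 0.5]
grip_width: 0.0004
grasp_force: 0.0
```

Run:
```python
from h import *
s=manip.read_state();im=manip.camera('wrist')
print(s['time'],s['eef_pos'],s['wrist_force'])
t=np.linspace(0,2*np.pi,60);M=rot(YAW+.3927,np.pi/4)
for h,c in((0,(255,0,0)),(.011,(0,0,255))):
  for q in proj('wrist',ringc(-.3927,h)+.034*(np.cos(t)[:,None]*M[:,0]+np.sin(t)[:,None]*M[:,1]),s): cv2.circle(im,tuple(int(round(x)) for x in q),1,c,-1)
save('w6',im[100:340,150:420].repeat(2,0).repeat(2,1))
```

```text
10.9333 [0.6068948  0.10566165 0.16407589] [ 0.69185795 -0.39832163  0.53436432]
```

View pics/w6.png

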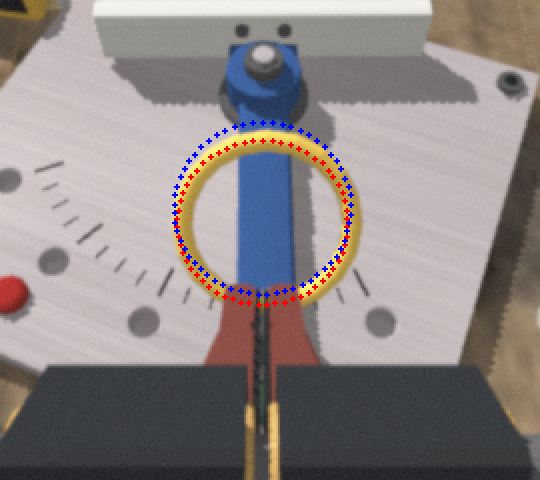

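The ring again sits on the red pin-home prediction (an 11 mm high pin would be about 18 px off), and the arm is one hole towards green. The finger is well clear, so I'll hand in.

```bash
python3 -c "
from workcell import manip
print(manip.hand_in())"
```

```text
the job is handed in; nothing more can be done
None
```

The pin was lifted, the blue arm swung one hole towards the green button, the pin dropped home there by the wrist camera, and the job was handed in at about 11 s; no verdict came back.

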